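Stir the walnuts in the dish under the spice shelf

ROBOT

A 6-joint arm with a two-finger parallel gripper is mounted at the origin on a cart in front of the work surface, level with it; the furniture and walls round the work are solid. World frame = base frame: x ahead of the robot, y to its left, z up, the work surface at z = 0. Lengths are in m, angles in rad, forces in N, time in s.
With the tool pointing down it reaches from about 0.25 to 0.775 m from the base axis. Payload 4 kg.
Tool frame: the origin (TCP) lies at the very end of the fingers, on their centre line; the grasp point (between the pads) lies 19 mm behind it; z points along the fingers, y is the line along which they close (so a half turn about z gives the same grasp; the last joint's range is limited). The gripper opens to 94 mm and grips with 3 to 60 N. Pads are 16 mm wide; open, the fingers measure 119 mm over their backs; the gripper's body (75 mm by 177 mm) begins 78 mm behind the grasp point.
Start: joints at [-1.376, 0.087, 1.371, -0, 1.684, -0.103], TCP at [0.161, -0.526, 0.206] pointing down, gripper open.
Joint ranges: [-3.1, 3.1], [-0.76, 2.03], [0.27, 2.55], [-1.08, 4.22], [0.17, 2.65], [-2.57, 2.57]. Speed limits (rad/s): [2.79, 2.79, 3.14, 3.14, 3.14, 3.14].

INTERFACE

Orientations are given as a unit quaternion [w, x, y, z].
In Python, from workcell import ctrl, kin, snapshot, workorder gives the robot as it stands. The module is installed in compiled form; this text tells all that it offers. Calls block until the motion is done:
- ctrl.move_ptp(position, orientation): joint-space move of the TCP to a pose.
- ctrl.servo_line(position, attitude=None, feed=0.15): straight line of the TCP; attitude=None keeps the orientation; feed is the mean speed in m/s.
- ctrl.set_joints(angles): joint-space move.
- ctrl.release() and ctrl.grasp(): open the fingers fully, or close them until they stop; the grip force is fixed at half the most.
- ctrl.hold(seconds).
- kin.ik(position, orientation): joint angles nearest the present ones, or None.
- snapshot(name): name is "scene" or "side" or "wrist"; returns a dict with "image" (400x640x3 uint8, red, green, blue), "fov_y" (degrees; the focal length in pixels is half the picture's height over the tangent of half this angle, whatever the lens; pixels are square), "cx", "cy" (the principal point, pixels), "cam_to_world" (4x4, takes a point from camera to world coordinates). Camera axes: x right, y down, z forward; pixel columns grow to the right and rows downward; lengths in m; the calibration is good to about 2 mm. The wrist camera is an equidistant fisheye: a pixel r from the principal point sees the ray r / f radians off the axis. A picture is of the moment at which its call begins. There is no depth.
A pose or a line that the arm cannot do raises ctrl.PlanningError and nothing moves.
- workorder.close_job(): hands the job in; it is judged then, once.
Readings, each from a call of its own:
- ctrl.get_clock(): time.
- ctrl.get_qpos(): joint angles.
- ctrl.get_joint_vel(): joint speeds.
- ctrl.get_joint_efforts(): joint torques, N m.
- ctrl.get_tcp_pos(): TCP position.
- ctrl.get_ee_rot(): TCP orientation.
- ctrl.get_force(): force on the tool from outside, world axes, zero at the start.
- ctrl.get_torque(): the same for the moment, N m.
- ctrl.get_width(): finger opening in m.
- ctrl.get_finger_force(): force on a finger pad.
Only numpy, scipy, OpenCV 4.12 (cv2) and the standard library are available. Lean on these libraries where they do the work, as an engineer would, in place of code of your own. Each camera call takes 0.05 s, during which the arm holds its last target. There are 200 camera calls.

TASK

Take the wooden spoon out of its slanted stand and stir the walnuts in the white dish with it: head of the spoon down among the nuts, begin at the dish's left side and go at least two full turns round, anticlockwise seen from above, until at least four of the five nuts lie more than 25 mm from where they first lay. Keep all the nuts in the dish and the dish in its place, without knocking the spice shelf or the things around and without the gripper touching the nuts. Then set the spoon back in its stand, leaning as it was, and let go.

Things in the scene. Friction and masses are not known exactly. Their poses are not given: they have to be found in the camera images.
- spoon_mid (a point): Centre of the plain wooden spoon, 190 mm long, 50 g, loose. Own z runs from head to handle. Handle: flat-sided bar 16 mm wide (own y), 20 mm thick (own x). Head: paddle 34 mm wide (y), 20 mm thick (x), the lowest 55 mm. It starts seated in the stand, head down, leaning 35 degrees from vertical; the top 85 mm of the handle are free to grip across the 16 mm width.
- spoon_tip (a point): Middle of the lower end of the spoon's head, 95 mm from spoon_mid along the spoon's own -z; same axes.
- seat (a point): Where spoon_mid lies when the spoon is seated in the fixed dark wooden stand (base 140 x 90 mm, 110 mm high): 19 mm in front of the base's centre, 106 mm up. Axes: z up, -x to the stand's front (robot's side). The seated spoon's handle leans 35 degrees to -x. Head in a well 54 mm wide, handle in a fork 28 mm wide; both open above: the spoon lifts straight up out and is lowered straight down in.
- pan: Shallow round white ceramic dish, 212 mm across the rim, 55 mm high, wall 7 mm; inner floor flat, about 175 mm across, 8 mm over its underside. Two small lugs at own +y and -y reach 130 mm from the centre. 1.6 kg, loose. Origin: centre of its underside; own z up, own x roughly away from the robot.
- riser: Fixed spice shelf: wooden board 160 mm deep (own x), 400 mm wide (own y), underside 215 mm over the worktop, on thin corner posts, jars on top. Origin: on the worktop under the board's centre; own x away from the robot, front edge at x = -80 mm. The dish stands half under that edge: the gripper cannot come over it from straight above, so the spoon is held leaning to the robot's side.
- nut1_center (a point): Walnut 1 of five alike: brown, 32 mm across, 30 mm high, 20 g, loose on the dish's floor. The point is its centre. At first the nuts lie apart in a ring of 50 mm radius round the dish's centre, leaving its middle free for the spoon's head, which must not be pressed down on a nut (the spoon would turn in the grip).
- nut2_center (a point): Walnut 2 of five alike: brown, 32 mm across, 30 mm high, 20 g, loose on the dish's floor. The point is its centre. At first the nuts lie apart in a ring of 50 mm radius round the dish's centre, leaving its middle free for the spoon's head, which must not be pressed down on a nut (the spoon would turn in the grip).
- nut3_center (a point): Walnut 3 of five alike: brown, 32 mm across, 30 mm high, 20 g, loose on the dish's floor. The point is its centre. At first the nuts lie apart in a ring of 50 mm radius round the dish's centre, leaving its middle free for the spoon's head, which must not be pressed down on a nut (the spoon would turn in the grip).
- nut4_center (a point): Walnut 4 of five alike: brown, 32 mm across, 30 mm high, 20 g, loose on the dish's floor. The point is its centre. At first the nuts lie apart in a ring of 50 mm radius round the dish's centre, leaving its middle free for the spoon's head, which must not be pressed down on a nut (the spoon would turn in the grip).
- nut5_center (a point): Walnut 5 of five alike: brown, 32 mm across, 30 mm high, 20 g, loose on the dish's floor. The point is its centre. At first the nuts lie apart in a ring of 50 mm radius round the dish's centre, leaving its middle free for the spoon's head, which must not be pressed down on a nut (the spoon would turn in the grip).
- mug: Bystander: white mug with a handle, 95 mm high, 92 mm across; origin under its centre. Loose.
- tin: Bystander: flat tin, 86 mm across, 40 mm high; origin under its centre. Loose.
- lemon: Bystander: lemon, 71 x 53 x 51 mm; origin under its centre. Loose.
- jam: Bystander: jar with a lid, 62 mm across, 86 mm high; origin under its centre. Loose.
- mill: Bystander: dark wooden pepper mill, 58 mm across, 170 mm high; origin under its centre. Loose.

How it is judged:
By the outcome, as a careful person would: the job done as asked, in the order asked, and still so for the second after the job is handed in, with the robot touching nothing.
It also fails if it takes over 72 s, if anything falls off the work surface, if the arm or the gripper's body presses on something with over 40 N, if the wrist force passes 120 N, or if a joint passes its speed limit or range.

## Working session

There is one attempt and no reset: what is moved stays moved. The work goes in short steps, each a Python script; the robot and the scene stay as the last script left them, time stands still between calls to the robot, and variables do not carry over. Pictures are saved under pics/ and viewed, at most 10 in all, crops included, and the job is handed in when it is done.

```bash
mkdir -p pics; cat > h.py <<'E'
import numpy as np, cv2
from workcell import ctrl, kin, snapshot, workorder
def save(n,f):
    s=snapshot(n); cv2.imwrite(f'pics/{f}.png',s['image'][:,:,::-1]); np.savez(f'pics/{f}.npz',**s); return s
def ray(s,u,v,fish=False):
    f=200/np.tan(np.radians(float(s['fov_y']))/2); d=np.array([(u-s['cx'])/f,(v-s['cy'])/f,1.])
    if fish:
        r=np.hypot(d[0],d[1]); d=np.array([d[0]/r*np.sin(r),d[1]/r*np.sin(r),np.cos(r)]) if r>1e-9 else np.array([0,0,1.])
    T=np.array(s['cam_to_world']); d=T[:3,:3]@d; return T[:3,3],d/np.linalg.norm(d)
def onz(s,u,v,z,fish=False):
    o,d=ray(s,u,v,fish); return o+d*(z-o[2])/d[2]
def tri(*rs):
    A=sum(np.eye(3)-np.outer(d,d) for o,d in rs); b=sum((np.eye(3)-np.outer(d,d))@o for o,d in rs)
    p=np.linalg.solve(A,b); return p,[np.linalg.norm(np.cross(p-o,d)) for o,d in rs]
E
python3 - <<'E'
from h import *
for n in ('scene','side','wrist'):
    s=save(n,n+'0'); print(n,s['fov_y'],s['cx'],s['cy'],np.round(s['cam_to_world'],3).tolist())
print(ctrl.get_clock())
E
```

```text
scene 47.27923868878495 321.4676230929995 198.86414784473521 [[0.549, -0.649, 0.527, -0.079], [-0.836, -0.42, 0.353, -0.393], [-0.008, -0.634, -0.773, 1.057], [0.0, 0.0, 0.0, 1.0]]
side 45.86939751668222 321.5946088452966 202.25932005443394 [[-0.459, -0.742, 0.489, -0.034], [-0.889, 0.373, -0.267, 0.391], [0.016, -0.556, -0.831, 1.158], [0.0, 0.0, 0.0, 1.0]]
wrist 65.70646984690485 317.4063391619411 202.0173568844974 [[0.293, -0.928, -0.23, 0.228], [-0.956, -0.285, -0.068, -0.505], [-0.002, 0.24, -0.971, 0.384], [0.0, 0.0, 0.0, 1.0]]
0.15
```

View pics/scene0.png

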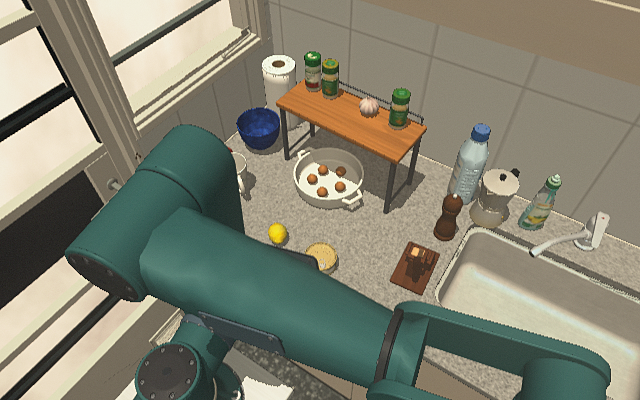

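View pics/side0.png

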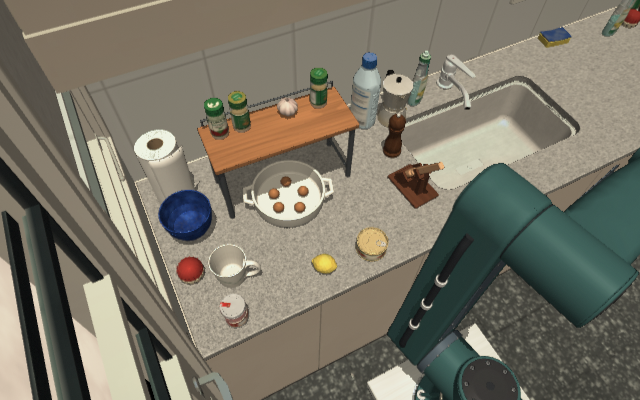

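Scene view: dish at about (328,178), nuts on it, shelf in front edge (278,102)-(415,155), stand at (415,265). Side view: dish (288,193), stand (415,182), spoon handle end about (441,166). Next: enlarged crops, coarse positions.

```bash
python3 - <<'E'
from h import *
A=np.load('pics/scene0.npz');B=np.load('pics/side0.npz')
def crop(s,u,v,w,h,k): return cv2.resize(s['image'][v:v+h,u:u+w,::-1],None,fx=k,fy=k,interpolation=cv2.INTER_CUBIC)
c=np.vstack([np.hstack([crop(A,380,230,66,50,6),crop(B,380,145,66,50,6)]),np.hstack([crop(A,280,130,99,75,4),crop(B,237,150,99,75,4)])])
print(c.shape);cv2.imwrite('pics/crops.png',c)
print(onz(A,328,178,.03),onz(B,288,193,.03),onz(A,415,268,.0),onz(B,413,186,.0))
def nuts(s,box):
    u,v,w,h=box; im=s['image'][v:v+h,u:u+w]; hsv=cv2.cvtColor(im,cv2.COLOR_RGB2HSV)
    m=((hsv[...,1]>110)&(hsv[...,0]<20)).astype(np.uint8)
    n,l,st,c=cv2.connectedComponentsWithStats(m)
    return [(c[i]+[u,v],st[i]) for i in range(1,n) if st[i,4]>12]
for s,b in((A,(300,155,60,48)),(B,(258,170,62,46))):
    for c,st in nuts(s,b): print(np.round(c,1),st[2:],np.round(onz(s,*c,.023),3))
E
```

```text
(600, 792, 3)
[0.69907558 0.10308368 0.03      ] [0.70269882 0.10133272 0.03      ] [ 0.57723457 -0.25007241  0.        ] [ 0.57591757 -0.25552057  0.        ]
[322.6 169.3] [10 10 75] [0.726 0.14  0.023]
[340.3 171. ] [10  9 73] [0.749 0.091 0.023]
[311.6 178.5] [10 10 74] [0.676 0.147 0.023]
[339.5 186.1] [10  9 77] [0.696 0.06  0.023]
[321.7 191.6] [11 10 80] [0.649 0.093 0.023]
[285.5 181. ] [10  9 74] [0.75  0.088 0.023]
[302.6 190.5] [10 10 77] [0.696 0.057 0.023]
[273.5 193. ] [10  9 78] [0.726 0.137 0.023]
[278.4 206.6] [10 10 81] [0.676 0.144 0.023]
[299.4 206.6] [10 10 80] [0.649 0.09  0.023]
```

View pics/crops.png

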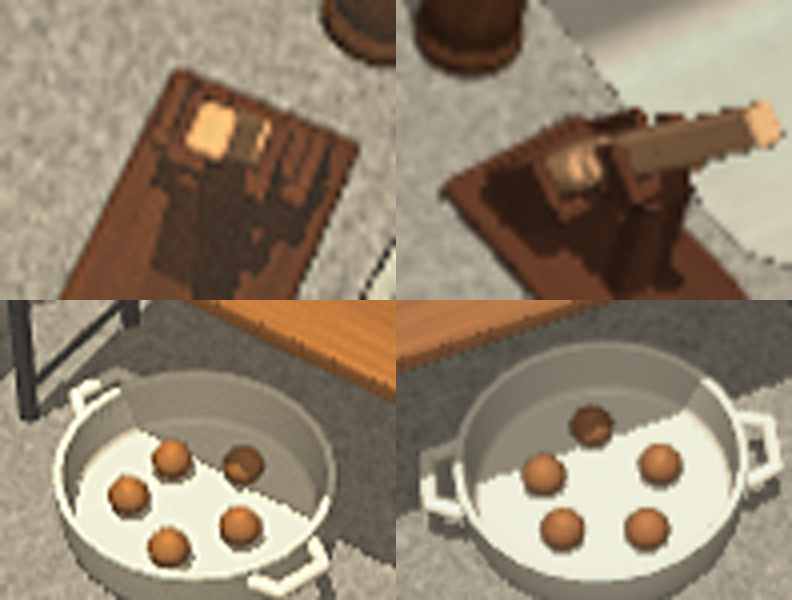

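```bash
python3 - <<'E'
from h import *
A=np.load('pics/scene0.npz');B=np.load('pics/side0.npz')
print('end',tri(ray(A,415.3,251.7),ray(B,441.5,165.8)))
print('sceneCorners',[np.round(onz(A,*p,.012)[:2],3) for p in((410,241.3),(439.7,254.7),(391,278),(428,292))])
print('sideCorners',[np.round(onz(B,*p,.012)[:2],3) for p in((387.3,177),(404,206),(438,195),(417.3,163.3))])
print('shelf front L,R', tri(ray(A,277,103),ray(B,203,168)),tri(ray(A,416,157),ray(B,357,126)))
# ik checks
from scipy.spatial.transform import Rotation as R
def q(yaw,tilt): # tool z down tilted forward
    z=np.array([np.sin(tilt)*np.cos(yaw),np.sin(tilt)*np.sin(yaw),-np.cos(tilt)]);y=np.array([-np.sin(yaw),np.cos(yaw),0]);
    for s in(1,-1):
        M=np.c_[np.cross(s*y,z),s*y,z]; w=R.from_matrix(M).as_quat(); yield w[[3,0,1,2]]
t=np.radians(35)
for p in((.56-.024,-.25,.14),(.56-.024,-.25,.30),(.5,-.25,.3),(.62,.104,.131),(.67,.104,.131),(.57,.104,.131),(.62,.06,.131),(.62,.15,.131),(.62,.104,.23)):
    print(p,[None if (j:=kin.ik(list(p),list(k))) is None else np.round(j,2) for k in q(0,t)])
print(np.round(ctrl.get_ee_rot(),3))
E
```

```text
end (array([ 0.50121566, -0.25689221,  0.18358898]), [np.float64(0.0005610538358074377), np.float64(0.0005610538358075891)])
sceneCorners [array([ 0.639, -0.203]), array([ 0.643, -0.289]), array([ 0.509, -0.213]), array([ 0.524, -0.31 ])]
sideCorners [array([ 0.633, -0.197]), array([ 0.521, -0.185]), array([ 0.509, -0.297]), array([ 0.637, -0.309])]
shelf front L,R (array([0.74631335, 0.3073761 , 0.20282164]), [np.float64(0.008444522477947532), np.float64(0.00844452247794772)]) (array([ 0.73724856, -0.1312217 ,  0.19444982]), [np.float64(0.018454661772432726), np.float64(0.018454661772432625)])
(0.536, -0.25, 0.14) [array([-0.78, -0.15,  1.86,  0.49,  1.03, -2.52]), array([-0.78, -0.15,  1.86,  0.49,  1.03,  0.62])]
(0.536, -0.25, 0.3) [array([-0.78, -0.21,  1.59,  0.43,  1.32, -2.36]), array([-0.78, -0.21,  1.59,  0.43,  1.32,  0.78])]
(0.5, -0.25, 0.3) [array([-0.84, -0.28,  1.65,  0.45,  1.36, -2.41]), array([-0.84, -0.28,  1.65,  0.45,  1.36,  0.73])]
(0.62, 0.104, 0.131) [array([ 0.11, -0.11,  1.84, -0.09,  0.8 , -1.42]), array([ 0.11, -0.11,  1.84, -0.09,  0.8 ,  1.72])]
(0.67, 0.104, 0.131) [array([ 0.1 ,  0.  ,  1.74, -0.08,  0.79, -1.43]), array([ 0.1 ,  0.  ,  1.74, -0.08,  0.79,  1.71])]
(0.57, 0.104, 0.131) [array([ 0.13, -0.23,  1.94, -0.1 ,  0.82, -1.4 ]), array([ 0.13, -0.23,  1.94, -0.1 ,  0.82,  1.74])]
(0.62, 0.06, 0.131) [array([ 0.01, -0.13,  1.86, -0.01,  0.8 , -1.56]), array([ 0.01, -0.13,  1.86, -0.01,  0.8 ,  1.58])]
(0.62, 0.15, 0.131) [array([ 0.22, -0.08,  1.81, -0.17,  0.81, -1.27]), array([ 0.22, -0.08,  1.81, -0.17,  0.81,  1.87])]
(0.62, 0.104, 0.23) [array([ 0.11, -0.17,  1.7 , -0.08,  1.01, -1.44]), array([ 0.11, -0.17,  1.7 , -0.08,  1.01,  1.7 ])]
[-0.001  0.989  0.148 -0.   ]
```

```bash
cat >> h.py <<'E'
from scipy.spatial.transform import Rotation as R
T35=np.radians(35)
def Rt(yaw,tilt=T35):
    z=np.array([np.sin(tilt)*np.cos(yaw),np.sin(tilt)*np.sin(yaw),-np.cos(tilt)]); y=-np.array([-np.sin(yaw),np.cos(yaw),0])
    return np.c_[np.cross(y,z),y,z]
def quat(yaw,tilt=T35): return list(R.from_matrix(Rt(yaw,tilt)).as_quat()[[3,0,1,2]])
E
python3 - <<'E'
from h import *
end=np.array([.501,-.257,.1836]);yaw=.06;z=Rt(yaw)[:,2]
for i,dy in enumerate((.04,-.04)):
    p=end-z*.08+[0,dy,0.03]
    ctrl.move_ptp(list(p),quat(yaw)); ctrl.hold(.3); s=save('wrist',f'w{i}')
    print(p,np.round(ctrl.get_tcp_pos(),4),ctrl.get_clock(),np.round(s['cam_to_world'],3)[:3,3])
A=cv2.imread('pics/w0.png');B=cv2.imread('pics/w1.png')
cv2.imwrite('pics/w01.png',cv2.resize(np.vstack([A[40:400],B[40:400]])[:, :],(533,600)))
E
```

```text
[ 0.45519646 -0.21975152  0.27913216] [ 0.4551 -0.2201  0.279 ] 2.0583 [ 0.409 -0.222  0.466]
[ 0.45519646 -0.29975152  0.27913216] [ 0.4553 -0.2989  0.2796] 2.825 [ 0.409 -0.301  0.467]
```

View pics/w0.png

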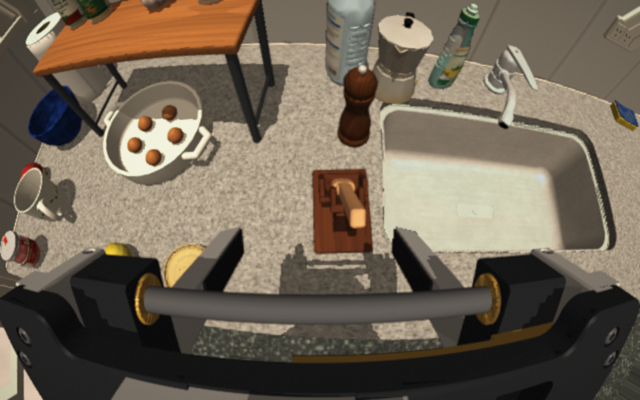

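View pics/w1.png

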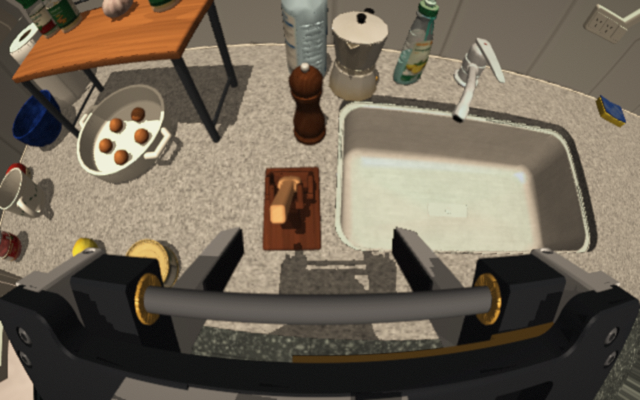

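Wrist view 0: base corners about (313,170),(368,169),(373,250),(315,253), handle end near (357,217). View 1: (265,168),(318,168),(321,247),(264,249), end near (278,213). I'll measure with masks now.

```bash
python3 - <<'E'
from h import *
rs=[];cs=[];hulls=[]
for n,(u,v,w,h) in (('w0',(303,158,80,104)),('w1',(254,158,76,100))):
    s=np.load(f'pics/{n}.npz'); im=s['image'][v:v+h,u:u+w]; hsv=cv2.cvtColor(im,cv2.COLOR_RGB2HSV)
    m=((hsv[...,1]>90)).astype(np.uint8); k,l,st,_=cv2.connectedComponentsWithStats(m); m=(l==1+st[1:,4].argmax()).astype(np.uint8)
    c=max(cv2.findContours(m,0,2)[0],key=cv2.contourArea); hu=cv2.convexHull(c)
    ap=cv2.approxPolyDP(hu,4,True)[:,0]+[u,v]; print(n,ap.tolist())
    e=((hsv[...,2]>165)&(hsv[...,1]>60)&(hsv[...,0]<25)).astype(np.uint8); k,l,st,c2=cv2.connectedComponentsWithStats(e)
    print([(np.round(c2[i]+[u,v],1),st[i]) for i in range(1,k) if st[i,4]>15])
    for z in (0,.015):
        P=np.array([onz(s,*(p+[u,v]),z,True)[:2] for p in hu[:,0]],np.float32)*1000
        print(z,cv2.minAreaRect(P))
    big=cv2.resize(im[:,:,::-1],None,fx=5,fy=5,interpolation=cv2.INTER_CUBIC); cs.append(cv2.resize(big,(390,500)))
cv2.imwrite('pics/wc.png',np.hstack(cs))
E
```

```text
w0 [[364, 169], [372, 249], [315, 252], [313, 171]]
[(array([336.9, 184.8]), array([30, 23, 10, 12, 46], dtype=int32)), (array([351.3, 184.7]), array([44, 23,  8, 10, 36], dtype=int32)), (array([357.5, 217.4]), array([ 48,  50,  14,  20, 261], dtype=int32))]
0 ((579.4209594726562, -250.041259765625), (143.0959014892578, 92.26889038085938), 4.539333343505859)
0.015 ((573.9514770507812, -249.1512908935547), (138.49473571777344, 89.30199432373047), 4.539331912994385)
w1 [[317, 167], [320, 247], [263, 249], [266, 169]]
[(array([280.8, 182.6]), array([24, 21,  9, 10, 42], dtype=int32)), (array([295.1, 182.5]), array([38, 21,  7, 11, 36], dtype=int32)), (array([277.1, 213.4]), array([ 16,  46,  15,  19, 263], dtype=int32))]
0 ((578.9925537109375, -248.69505310058594), (143.01715087890625, 91.34846496582031), 4.949858665466309)
0.015 ((573.546142578125, -250.36888122558594), (138.42466735839844, 88.41505432128906), 4.949856758117676)
```

View pics/wc.png

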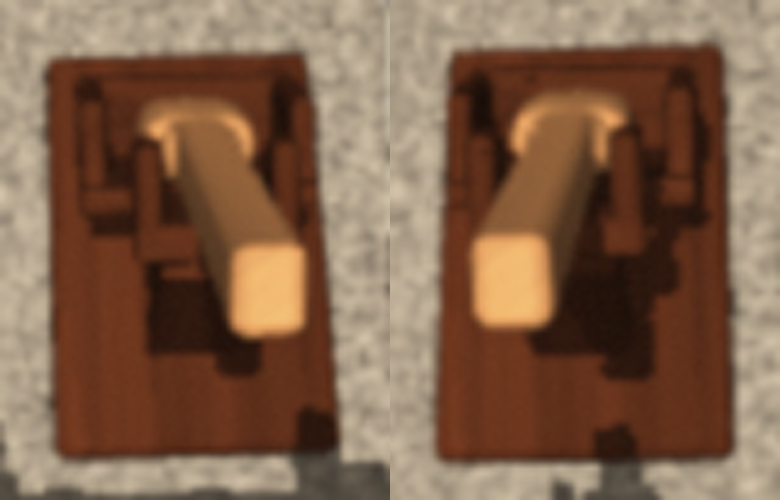

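```bash
python3 - <<'E'
from h import *
s0=np.load('pics/w0.npz');s1=np.load('pics/w1.npz');A=np.load('pics/scene0.npz');B=np.load('pics/side0.npz')
e,r=tri(ray(s0,357.5,217.4,True),ray(s1,277.1,213.4,True)); e2,_=tri(ray(A,415.3,251.7),ray(B,441.5,165.8))
yaw=np.radians(4.75); xs=np.array([np.cos(yaw),np.sin(yaw),0]); c=np.array([.576,-.2497,0])
e3=c-.0735*xs+[0,0,.1838]
print('ends',e,r,e2,e3)
print('mill',onz(s0,354,142,0,True),onz(s1,310,140,0,True),'post',onz(s0,257,140,0,True),onz(A,388,208,0),onz(s1,216,140,0,True))
print('shelf edge R',tri(ray(s0,236,52,True),ray(s1,180,57,True)),'L',tri(ray(s0,37,72,True),ray(s1,17,80,True)))
E=(e+e2+e3)/3; z=Rt(yaw)[:,2]
g=E+z*.050
print('grasp tcp',g)
ctrl.servo_line(list(E-z*.06),quat(yaw),.2); ctrl.servo_line(list(g),None,.08); ctrl.hold(.2)
print('F0',np.round(ctrl.get_force(),2)); ctrl.grasp(); ctrl.hold(.3)
print('w',ctrl.get_width(),ctrl.get_finger_force(),np.round(ctrl.get_force(),2),np.round(ctrl.get_torque(),2),np.round(ctrl.get_tcp_pos(),4),ctrl.get_clock())
np.savez('grasp.npz',tcp=ctrl.get_tcp_pos(),cmd=g,E=E,yaw=yaw,q=ctrl.get_ee_rot())
E
```

```text
ends [ 0.50505206 -0.25552277  0.18186736] [np.float64(1.9249430351329783e-05), np.float64(1.9249430351196117e-05)] [ 0.50121566 -0.25689221  0.18358898] [ 0.50275244 -0.2557864   0.1838    ]
mill [ 0.70666156 -0.26953325  0.        ] [ 0.7067279  -0.26959638  0.        ] post [ 0.701771   -0.09571657  0.        ] [ 0.7179288  -0.09447136  0.        ] [ 7.00882642e-01 -9.50268524e-02 -5.55111512e-17]
shelf edge R (array([ 0.69767342, -0.10474895,  0.2138835 ]), [np.float64(0.00034239499165665354), np.float64(0.00034239499165660486)]) L (array([0.72815726, 0.30686726, 0.21263148]), [np.float64(0.0016060360596426952), np.float64(0.0016060360596427876)])
grasp tcp [ 0.53158704 -0.25369229  0.14212784]
F0 [-0.31 -0.52 -0.08]
w 0.015598145636372709 29.999207854270935 [0.74 1.04 0.28] [-0.01  0.18  0.01] [ 0.5316 -0.2537  0.1421] 6.4917
```

```bash
python3 - <<'E'
from h import *
G=np.load('grasp.npz'); g=G['cmd']
ctrl.servo_line(list(g+[0,0,.02]),None,.06); print(ctrl.get_width(),np.round(ctrl.get_force(),2))
ctrl.servo_line(list(g+[0,0,.135]),None,.15); 
print(ctrl.get_width(),np.round(ctrl.get_force(),2))
ctrl.servo_line([.53,.104,.27],quat(0),.25); ctrl.hold(.2)
print(ctrl.get_width(),np.round(ctrl.get_tcp_pos(),4),ctrl.get_clock())
s=save('side','side1'); a=save('scene','scene1'); w=save('wrist','w2')
c=np.hstack([cv2.resize(s['image'][100:240,200:400,::-1],None,fx=2,fy=2),cv2.resize(a['image'][100:240,250:450,::-1],None,fx=2,fy=2)])
c=np.vstack([c,cv2.resize(w['image'][:200,160:560,::-1],None,fx=1.5,fy=1.5)[:, :,:].copy() if 0 else cv2.copyMakeBorder(w['image'][:290,:,::-1],0,0,0,160,0)])
cv2.imwrite('pics/chk1.png',c);print(c.shape)
E
```

```text
0.016189516925038394 [-0.33  0.44 -0.15]
0.015943202411645777 [-1.04  0.81 -1.36]
0.015951741640182683 [0.5301 0.1032 0.27  ] 9.675
(570, 800, 3)
```

View pics/chk1.png

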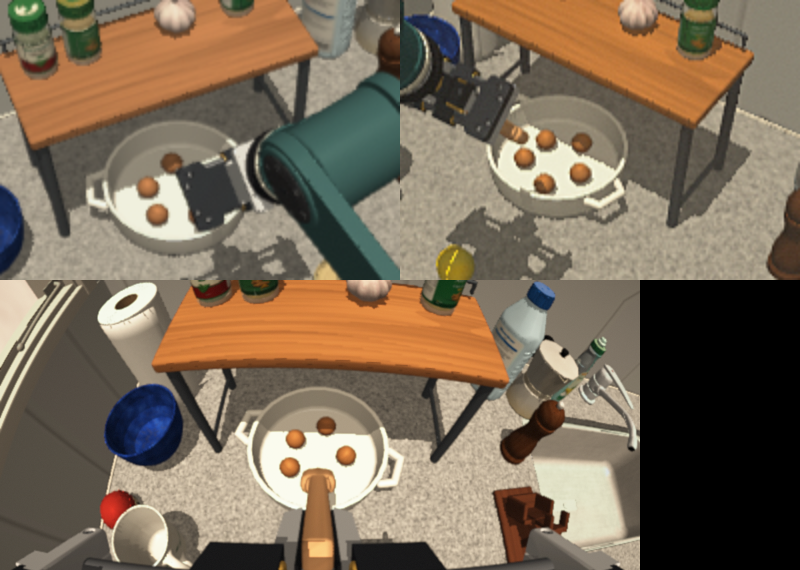

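Spoon is held straight, head near the dish (wrist view spoon at (318,200); nuts intact). Now lower into the middle and stir.

```bash
cat >> h.py <<'E'
C=np.array([.699,.104]); TZ=.14*np.array([np.sin(T35),0,-np.cos(T35)])
def tip(x,y,z,feed=.1): ctrl.servo_line(list(np.array([C[0]+x,C[1]+y,z])-TZ),quat(0),feed)
E
python3 - <<'E'
from h import *
tip(0,0,.12,.2); ctrl.hold(.2); f0=np.array(ctrl.get_force())
tip(0,0,.04,.12); tip(0,0,.023,.04); print(np.round(ctrl.get_force()-f0,2),ctrl.get_width())
tip(0,.043,.023,.08)
m=[]
N=14
for k in range(1,int(2.5*N)+1):
    a=np.pi/2+2*np.pi*k/N; tip(.047*np.cos(a),.043*np.sin(a),.023,.09)
    f=np.array(ctrl.get_force())-f0; m.append(np.round(f,1)); 
    if np.linalg.norm(f)>8: print('STOP',k,f); break
print(np.array(m).tolist()); print(ctrl.get_clock(),ctrl.get_width(),np.round(ctrl.get_tcp_pos(),4))
save('wrist','w3')
E
```

```text
[-0.41 -0.13 -0.29] 0.01600466457263619
[[1.4, -4.0, 0.6], [-1.2, -0.1, -0.7], [-1.1, -0.5, -0.6], [-0.9, -0.2, 0.5], [-0.5, -0.7, -0.1], [0.2, -0.4, 0.1], [-0.4, -0.1, -0.9], [-0.7, -0.9, -0.2], [-1.5, -0.7, -0.3], [0.2, 0.5, -0.2], [0.4, 0.6, -0.4], [-0.5, -0.3, 0.9], [0.1, -1.2, -0.0], [-0.5, -0.8, -0.1], [-0.4, 0.0, 0.4], [1.2, -2.6, 3.4], [-0.3, -0.3, 0.3], [-0.1, 0.5, -0.4], [-1.2, -0.3, 0.0], [0.4, -0.3, 0.3], [-1.0, 0.2, -0.4], [-0.3, -1.7, 0.1], [-0.9, 0.2, -1.2], [-1.1, -0.9, -0.6], [-0.5, -0.2, -0.3], [-0.5, 0.1, 0.6], [-0.6, -0.7, 0.5], [-0.5, -0.2, 0.8], [0.3, -0.0, 0.9], [-0.0, -0.3, 0.8], [2.7, -1.2, 1.4], [-0.2, -0.9, 0.5], [-1.1, -0.4, -0.1], [-0.2, -0.5, 0.6], [-0.8, -0.5, 0.1]]
25.8083 0.015698670465370827 [0.6184 0.0611 0.1373]
```

View pics/w3.png

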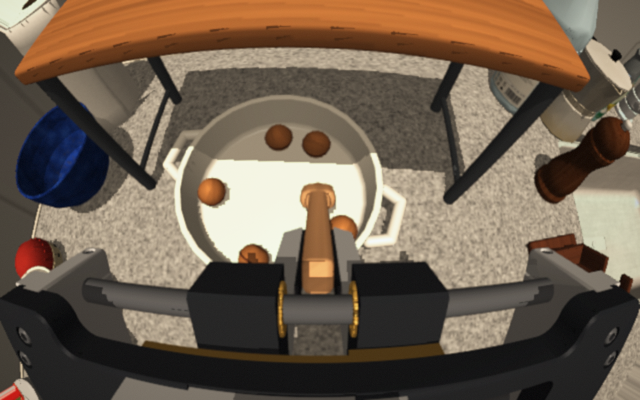

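```bash
python3 - <<'E'
from h import *
s=np.load('pics/w3.npz')
init=np.array([[.726,.1385],[.7495,.0895],[.676,.1455],[.696,.0585],[.649,.0915]])
P=[]
for p in((279,137),(316,144),(212,191),(254,255),(343,227)):
    q=onz(s,*p,.023,True)[:2]; P.append(q); d=q-C; print(np.round(q,3),'r',round(np.hypot(*d),3),'ang',round(np.degrees(np.arctan2(d[1],d[0]))),'dist to init',np.round(np.linalg.norm(init-q,axis=1)*1000))
print('lug tips/rim px',onz(s,176,190,.055,True),onz(s,382,185,.055,True),onz(s,280,96,.055,True))
E
```

```text
[0.77  0.106] r 0.071 ang 2 dist to init [ 54.  26. 101.  88. 122.]
[0.76  0.064] r 0.073 ang -34 dist to init [ 82.  28. 117.  64. 114.]
[0.702 0.178] r 0.074 ang 88 dist to init [ 46. 101.  42. 120. 101.]
[0.632 0.125] r 0.07 ang 162 dist to init [ 95. 123.  48.  93.  38.]
[0.662 0.036] r 0.078 ang -119 dist to init [121. 103. 111.  41.  57.]
lug tips/rim px [0.68964595 0.20635405 0.055     ] [ 0.69409013 -0.00070269  0.055     ] [0.8051442  0.10425631 0.055     ]
```

All nuts are >25 mm from their starts whatever their identity (the picture shows them at the wall, dish in place). Return: lift and check for spoon slip in the wrist view against w2.

```bash
python3 - <<'E'
from h import *
tip(0,0,.023,.08); tip(0,0,.15,.12); ctrl.servo_line([.53,.104,.27],quat(0),.2); ctrl.hold(.4)
s=save('wrist','w4'); side=save('side','side2'); a=np.load('pics/w2.npz'); print(ctrl.get_clock(),ctrl.get_width(),np.round(np.array(s['cam_to_world'])-a['cam_to_world'],4)[:3,3])
for n,i in(('w2',a['image']),('w4',s['image'])):
    hsv=cv2.cvtColor(i[180:290,280:350],cv2.COLOR_RGB2HSV); m=((hsv[...,1]>90)&(hsv[...,0]<25)).astype(np.uint8)
    k,l,st,c=cv2.connectedComponentsWithStats(m); print(n,[(st[j],np.round(c[j],1)) for j in range(1,k) if st[j,4]>200])
    r=[(y,*np.round([np.where(m[y])[0].min(),np.where(m[y])[0].max()],0)) for y in range(0,100,15) if m[y].any()]; print(r)
cv2.imwrite('pics/chk2.png',np.vstack([np.hstack([cv2.resize(x['image'][180:290,270:370,::-1],None,fx=3,fy=3) for x in(a,s)]),cv2.resize(side['image'][140:240,220:380,::-1],(600,270))[:, :]]))
E
```

```text
28.85 0.01598448202572604 [ 0.0004  0.0006 -0.0004]
w2 [(array([  0,   0,  20,  17, 280], dtype=int32), array([9.5, 7.4])), (array([  20,    8,   36,  102, 3049], dtype=int32), array([37.6, 61. ]))]
[(0, np.int64(3), np.int64(69)), (15, np.int64(5), np.int64(53)), (30, np.int64(23), np.int64(53)), (45, np.int64(27), np.int64(49)), (60, np.int64(23), np.int64(51)), (75, np.int64(22), np.int64(53)), (90, np.int64(21), np.int64(54))]
w4 [(array([  13,    3,   42,  107, 3395], dtype=int32), array([36.4, 57.2]))]
[(15, np.int64(21), np.int64(54)), (30, np.int64(16), np.int64(47)), (45, np.int64(25), np.int64(49)), (60, np.int64(23), np.int64(52)), (75, np.int64(21), np.int64(53)), (90, np.int64(21), np.int64(54))]
```

View pics/chk2.png

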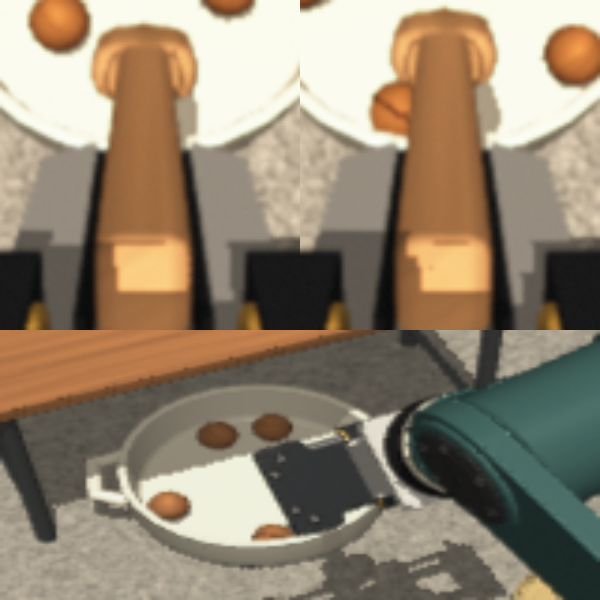

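```bash
python3 - <<'E'
from h import *
s=np.load('pics/w2.npz'); T=s['cam_to_world']; f=200/np.tan(np.radians(float(s['fov_y']))/2)
def proj(p):
    c=T[:3,:3].T@(p-T[:3,3]); th=np.arctan2(np.hypot(c[0],c[1]),c[2]); h=np.hypot(c[0],c[1]); return np.array([s['cx']+f*th*c[0]/h,s['cy']+f*th*c[1]/h])
M=Rt(0); t=np.array([.5301,.1032,.27]); 
for d in(0,1,2,3,4):
    a=np.radians(d); gp=t-M[:,2]*.019
    for L,xo in((.159,.01),(.104,.01),(.159,0)):
        p=gp+M[:,2]*(L*np.cos(a)-xo*np.sin(a))+M[:,0]*(L*np.sin(a)+xo*np.cos(a)); print(d,L,xo,np.round(proj(p),1),end=' | ')
    print()
for n in('w2','w4'):
    i=np.load(f'pics/{n}.npz')['image']; g=i[180:200,310:326].astype(int); print(n,[(180+k,int((r[:,0]-r[:,2]).mean())) for k,r in enumerate(g)])
E
```

```text
0 0.159 0.01 [318.2 184.2] | 0 0.104 0.01 [318.4 195.7] | 0 0.159 0 [318.2 193.5] | 
1 0.159 0.01 [318.2 181.6] | 1 0.104 0.01 [318.4 193.8] | 1 0.159 0 [318.2 190.9] | 
2 0.159 0.01 [318.2 179.1] | 2 0.104 0.01 [318.4 191.8] | 2 0.159 0 [318.2 188.4] | 
3 0.159 0.01 [318.2 176.5] | 3 0.104 0.01 [318.3 189.8] | 3 0.159 0 [318.2 185.8] | 
4 0.159 0.01 [318.2 173.9] | 4 0.104 0.01 [318.3 187.9] | 4 0.159 0 [318.2 183.2] | 
w2 [(180, 12), (181, 12), (182, 12), (183, 12), (184, 12), (185, 12), (186, 13), (187, 26), (188, 62), (189, 84), (190, 93), (191, 97), (192, 100), (193, 106), (194, 112), (195, 109), (196, 103), (197, 98), (198, 96), (199, 95)]
w4 [(180, 12), (181, 14), (182, 27), (183, 62), (184, 86), (185, 95), (186, 100), (187, 102), (188, 106), (189, 113), (190, 115), (191, 110), (192, 104), (193, 100), (194, 99), (195, 99), (196, 98), (197, 98), (198, 98), (199, 98)]
```

```bash
python3 - <<'E'
from h import *
G=np.load('grasp.npz'); yaw=float(G['yaw']); d=np.radians(1.9); z=Rt(yaw)[:,2]; z2=Rt(yaw,T35-d)[:,2]; q=quat(yaw,T35-d)
g=G['cmd']-z*.019+z2*.019
ctrl.servo_line(list(g+[0,0,.14]),q,.2); ctrl.hold(.3); f0=np.array(ctrl.get_force())
for h in(.08,.06,.05,.04,.03,.02,.01,.005,.001):
    ctrl.servo_line(list(g+[0,0,h]),q,.06); ctrl.hold(.1); f=np.array(ctrl.get_force())-f0; print(h,np.round(f,2))
    if np.linalg.norm(f)>5: print('STOP');break
print(ctrl.get_clock(),np.round(ctrl.get_tcp_pos(),4)); save('wrist','w5')
E
```

```text
0.08 [ 0.11 -0.11 -1.17]
0.06 [ 1.06  0.05 -0.45]
0.05 [ 0.61 -0.69 -0.88]
0.04 [-0.03  0.28 -2.13]
0.03 [ 0.61  0.23 -2.12]
0.02 [ 0.34 -1.36 -1.84]
0.01 [ 0.7  -1.47 -1.62]
0.005 [-0.16 -0.69 -1.48]
0.001 [-4.34  0.44  6.24]
STOP
35.7083 [ 0.5317 -0.2543  0.1454]
```

```bash
python3 - <<'E'
from h import *
ctrl.release(); ctrl.hold(.4)
z=R.from_quat(np.array(ctrl.get_ee_rot())[[1,2,3,0]]).as_matrix()[:,2]
ctrl.servo_line(list(np.array(ctrl.get_tcp_pos())-z*.11),None,.12)
yaw=.06; zz=Rt(yaw)[:,2]; e=np.array([.501,-.257,.1836]); S=[]
for i,dy in enumerate((.04,-.04)):
    ctrl.move_ptp(list(e-zz*.08+[0,dy,.03]),quat(yaw)); ctrl.hold(.3); S.append(save('wrist',f'x{i}'))
ctrl.set_joints([-1.376,.087,1.371,0,1.684,-.103]); ctrl.hold(.3)
a=save('scene','scene3');b=save('side','side3'); print(ctrl.get_clock(),ctrl.get_width())
pts=[]
for s,(u,v,w,h) in zip(S,((303,158,80,104),(254,158,76,100))):
    hsv=cv2.cvtColor(s['image'][v:v+h,u:u+w],cv2.COLOR_RGB2HSV); m=((hsv[...,2]>165)&(hsv[...,1]>60)&(hsv[...,0]<25)).astype(np.uint8)
    k,l,st,c=cv2.connectedComponentsWithStats(m); j=1+st[1:,4].argmax(); pts.append(c[j]+[u,v])
print(np.round(pts,1),tri(*[ray(s,*p,True) for s,p in zip(S,pts)]))
for s,B in((a,(300,155,60,48)),(b,(258,170,62,46))):
    u,v,w,h=B; hsv=cv2.cvtColor(s['image'][v:v+h,u:u+w],cv2.COLOR_RGB2HSV); m=((hsv[...,1]>110)&(hsv[...,0]<20)).astype(np.uint8)
    k,l,st,c=cv2.connectedComponentsWithStats(m); print([np.round(onz(s,*(c[j]+[u,v]),.023)[:2],3).tolist() for j in range(1,k) if st[j,4]>12])
cr=lambda s,u,v,w,h:cv2.resize(s['image'][v:v+h,u:u+w,::-1],(400,300),interpolation=cv2.INTER_CUBIC)
A=np.load('pics/side0.npz')
cv2.imwrite('pics/fin.png',np.vstack([np.hstack([cr(A,380,145,66,50),cr(b,380,145,66,50)]),np.hstack([cr(A,160,130,280,210),cr(b,160,130,280,210)])]))
E
```

```text
41.725 0.09393997284091261
[[359.  217.9]
 [277.4 214.4]] (array([ 0.50364045, -0.25610855,  0.18282301]), [np.float64(8.647423817568818e-05), np.float64(8.647423817556529e-05)])
[[0.769, 0.108], [0.701, 0.179], [0.759, 0.063], [0.634, 0.128], [0.665, 0.046]]
[[0.759, 0.061], [0.769, 0.105], [0.658, 0.036], [0.701, 0.176], [0.636, 0.119]]
```

View pics/fin.png

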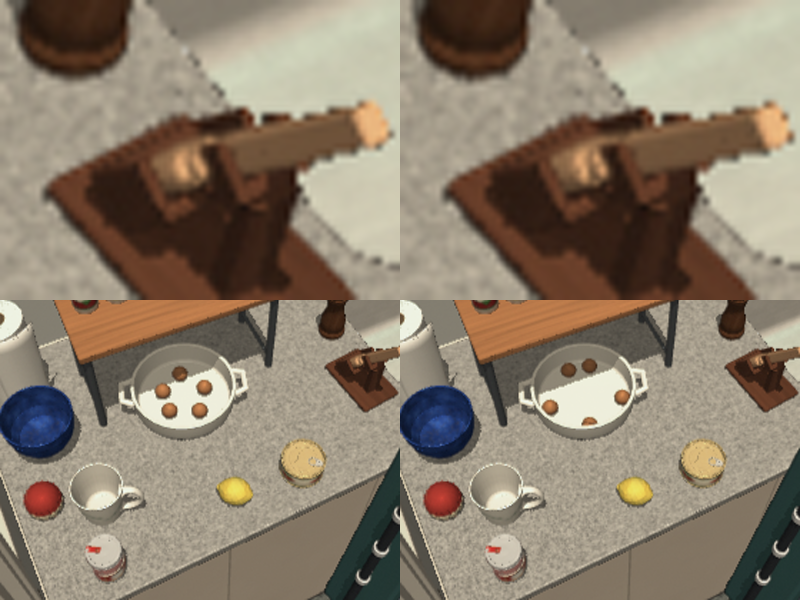

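The before and after side views match: the spoon end is within about 2 mm of its first place, the dish and bystanders have not moved, and all five nuts lie in the dish at its wall. I am handing the job in.

```bash
python3 -c "
from h import *
print(workorder.close_job())"
```

```text
the job is handed in; nothing more can be done
None
```

The job is handed in with no verdict shown: I stirred the nuts 2½ turns anticlockwise from the dish's left side, all five measure more than 25 mm from where they lay and are still in the unmoved dish, and the spoon is back leaning in its stand with its end within about 2 mm of its first place (about 42 s used).

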